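Pack the demagnetised tool holders from the catch tray into the stock drawer in two layers

ROBOT

A 7-joint arm with a two-finger parallel gripper is mounted at the origin on the work surface. World frame = base frame: x ahead of the robot, y to its left, z up, the work surface at z = 0. Lengths are in m, angles in rad, forces in N, time in s.
With the tool pointing down it reaches from about 0.425 to 0.95 m from the base axis. Payload 16.7 kg.
Tool frame: the origin (TCP) lies on the front face of the gripper's body, between the roots of the fingers; the fingertips stand 97 mm ahead of it and the grasp point (between the pads) lies 78 mm ahead of it; z points along the fingers, y is the line along which they close (so a half turn about z gives the same grasp; the last joint's range is limited). The gripper opens to 94 mm and grips with 3 to 60 N. Pads are 16 mm wide; open, the fingers measure 119 mm over their backs; the gripper's body (75 mm by 177 mm) begins 78 mm behind the grasp point.
Start: joints at [-1.387, 0.426, 0.074, 1.606, -0.034, 1.111, -0.067], TCP at [0.221, 0.638, 0.303] pointing down, gripper open.
Joint ranges: [-2.85, 2.85], [-0.5, 2.14], [-1.23, 1.37], [0.21, 2.46], [-1.02, 4.16], [0.16, 2.05], [-2.73, 2.73]. Speed limits (rad/s): [1.89, 1.89, 2.39, 2.39, 3.01, 3.01, 3.01].

INTERFACE

Orientations are given as a unit quaternion [w, x, y, z].
In Python, from station import robot gives the robot as it stands.
- The arm moves only by the tool servo_tool, never from a script. Its argument "series" is a list of rows, each a list of 5 numbers: the shift along the tool's x, y, z scaled (see below), then the turn about the tool's z scaled (see below), then the opening, from -1 (shut) to 1 (fully open). A call has 1 to 12 rows; each row is the pose to reach, as a shift and turn from the pose commanded when the call began, along the tool's axes at that moment, turning the shorter way round; what a row does not reach only later rows make up. The controller multiplies each number of a shift by 100 mm and each number of a turn by 180 degrees. A row lasts 1/8 s, in which the tool goes at most 62.5 mm and 10.7 degrees, less where a joint would pass 70% of its speed; a pose out of reach is approached as far as the arm can. A call with a number of a shift or a turn outside -1 to 1 is refused whole. A call with a gripper value outside its range is refused whole. The fingers move at their own pace and stop on an object; the grip force is fixed at half the most. Time passes only in rows, so rows that repeat a pose let the fingers close. It gives the time, the measured TCP pose, the force, the opening and the grip force at its end, in the units of the state.
- robot.get_state(): the state, without advancing time (a new reading comes with each control period).
- robot.grab_frame(name): name is "side" or "top" or "wrist"; returns a dict with "frame" (420x560x3 uint8, red, green, blue), "range_z" (420x560 float32, m along the optical axis (not along the pixel's ray), 0 where there is no reading), "fovy" (degrees; the focal length in pixels is half the picture's height over the tangent of half this angle, whatever the lens; pixels are square), "cx", "cy" (the principal point, pixels), "cam_to_world" (4x4, takes a point from camera to world coordinates). Camera axes: x right, y up, looking along -z (the intrinsics and any distortion apply to the point x, -y, -z); pixel columns grow to the right and rows downward; lengths in m; the calibration is good to about 2 mm. A picture is of the moment at which its call begins.
- robot.job_done(): hands the job in; it is judged then, once.
Trained networks look in a picture, given as the dict that the camera call returned (one of the last four; its "shot" number tells which), for a name from the list of things; names that differ only in an ending like _2 or _b are one class to them, and where a whole thing is asked for, a point or a joint stands for the part that bears it (a point fixed in the world has none). Each returns a list of dicts, best first, with "p" (0 to 1); they miss things now and then, are a little off and sometimes report something else, mostly with a low value. They report only what shows in the picture. A call takes as long as a camera call.
- robot.find_in(picture, name): "extent" ([left, top, right, bottom] in pixels, round what is visible of it).
- robot.outline_of(picture, name): "mask" (420x560 bool, what is visible of it) and "extent" ([left, top, right, bottom] in pixels, round what is visible of it).
The state is a dict: "time": time; "joints": joint angles; "dq": joint speeds; "joint_efforts": joint torques, N m; "tcp_pos": TCP position; "eef_rot": TCP orientation; "contact_force": force on the tool from outside, world axes, zero at the start; "torque": the same for the moment, N m; "width": finger opening in m; "grasp_force": force on a finger pad.
Only numpy, scipy, OpenCV 4.12 (cv2) and the standard library are available. Lean on these libraries where they do the work, as an engineer would, in place of code of your own. Each camera call takes 0.05 s, during which the arm holds its last target. There are 200 camera calls.

TASK

Collect the three good tool holders from the demagnetiser's cream catch tray into the green-fronted stock drawer: first lay both thick black ones flat on the drawer's floor, side by side with one on either side of the middle, then lay the ribbed wooden separator level on top of them, rib up, then lay the thin bright-steel one flat on the separator beside its rib. Set every piece down gently without dropping it, and leave the red reject in the tray and the other things on the bench where they are.

Things in the scene. Friction and masses are not known exactly. Their poses are not given: they have to be found in the camera images.
- tray: Fixed cream sheet-metal catch tray of a green and grey bench demagnetiser. Origin: centre of the tray's underside, at bench level. Sizes in mm: inside 220 (x) by 224 (y), floor top 4 above the origin, walls 3 thick, rim 26 above the origin. The chute overhangs the +y wall (y from 114 to 190, up to 90 high); the machine stands at y from 195 to 455, x within 135, 210 high.
- tote: Fixed open stock drawer of plywood with a green front (-x side) and knob, the tote to fill. Origin at the centre of its underside, at bench level. Sizes in mm: inside 150 (x: -75 to 75) by 180 (y: -90 to 90), floor top 8 above the origin, walls 8 to 10 thick, rim 56 above the origin.
- separator: Loose pine separator board (sizes in mm), 138 (x) by 166 (y) by 5 thick, with a dark wooden rib standing along x on the middle of its top: 80 long, 14 wide (y), 22 high (so its top is 27 above the board's underside). 0.15 kg. Origin at the centre of the board's underside; z up. Lies on the stand at the start; grip it by the rib, across y.
- stand: Fixed low wooden stand with cork top (sizes in mm), 120 by 126, top 16 above its origin (centre of its underside, at bench level). The separator lies on it at the start.
- heavy_a: Square black turning-tool holder, (sizes in mm) 110 long (x) by 25 wide (y) by 25 high (z), about 0.5 kg, small brass-coloured insert on top at its +x end. Origin at the centre of the block (12.5 above its underside); x along its length, z up. Lies flat in the catch tray at the start. Grip it across y.
- heavy_b: Square black turning-tool holder, (sizes in mm) 110 long (x) by 25 wide (y) by 25 high (z), about 0.5 kg, small brass-coloured insert on top at its +x end. Origin at the centre of the block (12.5 above its underside); x along its length, z up. Lies flat in the catch tray at the start. Grip it across y.
- light: Square bright-steel turning-tool holder, (sizes in mm) 94 long (x) by 16 wide (y) by 16 high (z), about 0.17 kg, small brass-coloured insert on top at its +x end. Origin at the centre of the block (8 above its underside); x along its length, z up. Lies flat in the catch tray at the start. Grip it across y.
- reject: Red-painted broken holder stub, about 75 long (x) by 25 by 25 mm, lying crosswise in the far (+x) part of the catch tray. Origin at its centre. To be left there.
- wrench: Loose steel wrench, 160 mm long, lying on the bench beyond the tray; bystander.
- brush: Loose hand brush, 170 mm long, lying on the bench at the right, beside the drawer or stand; bystander.
- oiler: Yellow plastic oil bottle, 52 mm diameter, 130 mm tall, standing beyond the work area; bystander.
- jar: Amber jar, 64 mm diameter, 75 mm tall, standing beyond the work area; bystander.
- carton: Kraft-paper coloured carton, 90 by 150 by 50 mm, beyond the work area; bystander.

How it is judged:
On the way, in this order (a step that is already met when the one before it is completed fails the run):
1. both black holders lie flat on the drawer's floor, let go (x of heavy_a in the frame of tote between -0.07 and 0.07 m and y of heavy_a in the frame of tote between -0.085 and 0.085 m and z of heavy_a in the frame of tote between 0.016 and 0.025 m and angle between heavy_a's own x axis and vertical between 1.4708 and 1.6708 rad and x of heavy_b in the frame of tote between -0.07 and 0.07 m and y of heavy_b in the frame of tote between -0.085 and 0.085 m and z of heavy_b in the frame of tote between 0.016 and 0.025 m and angle between heavy_b's own x axis and vertical between 1.4708 and 1.6708 rad and ((y of heavy_a in the frame of tote above 0.01 m and y of heavy_b in the frame of tote below -0.01 m) or (y of heavy_b in the frame of tote above 0.01 m and y of heavy_a in the frame of tote below -0.01 m) or (x of heavy_a in the frame of tote above 0.01 m and x of heavy_b in the frame of tote below -0.01 m) or (x of heavy_b in the frame of tote above 0.01 m and x of heavy_a in the frame of tote below -0.01 m)) and contact force between the fingers and heavy_a below 0.2 N and contact force between the fingers and heavy_b below 0.2 N), for 0.2 s.
2. the separator lies level on both black holders in the drawer, let go (x of heavy_a in the frame of tote between -0.07 and 0.07 m and y of heavy_a in the frame of tote between -0.085 and 0.085 m and z of heavy_a in the frame of tote between 0.016 and 0.025 m and angle between heavy_a's own x axis and vertical between 1.4708 and 1.6708 rad and x of heavy_b in the frame of tote between -0.07 and 0.07 m and y of heavy_b in the frame of tote between -0.085 and 0.085 m and z of heavy_b in the frame of tote between 0.016 and 0.025 m and angle between heavy_b's own x axis and vertical between 1.4708 and 1.6708 rad and ((y of heavy_a in the frame of tote above 0.01 m and y of heavy_b in the frame of tote below -0.01 m) or (y of heavy_b in the frame of tote above 0.01 m and y of heavy_a in the frame of tote below -0.01 m) or (x of heavy_a in the frame of tote above 0.01 m and x of heavy_b in the frame of tote below -0.01 m) or (x of heavy_b in the frame of tote above 0.01 m and x of heavy_a in the frame of tote below -0.01 m)) and x of separator in the frame of tote between -0.02 and 0.02 m and y of separator in the frame of tote between -0.02 and 0.02 m and z of separator in the frame of tote between 0.029 and 0.038 m and angle between separator's own z axis and vertical below 0.07 rad and contact force between the fingers and separator below 0.2 N), for 0.2 s.
3. the bright holder lies flat on the separator beside the rib (x of heavy_a in the frame of tote between -0.07 and 0.07 m and y of heavy_a in the frame of tote between -0.085 and 0.085 m and z of heavy_a in the frame of tote between 0.016 and 0.025 m and angle between heavy_a's own x axis and vertical between 1.4708 and 1.6708 rad and x of heavy_b in the frame of tote between -0.07 and 0.07 m and y of heavy_b in the frame of tote between -0.085 and 0.085 m and z of heavy_b in the frame of tote between 0.016 and 0.025 m and angle between heavy_b's own x axis and vertical between 1.4708 and 1.6708 rad and ((y of heavy_a in the frame of tote above 0.01 m and y of heavy_b in the frame of tote below -0.01 m) or (y of heavy_b in the frame of tote above 0.01 m and y of heavy_a in the frame of tote below -0.01 m) or (x of heavy_a in the frame of tote above 0.01 m and x of heavy_b in the frame of tote below -0.01 m) or (x of heavy_b in the frame of tote above 0.01 m and x of heavy_a in the frame of tote below -0.01 m)) and x of separator in the frame of tote between -0.02 and 0.02 m and y of separator in the frame of tote between -0.02 and 0.02 m and z of separator in the frame of tote between 0.029 and 0.038 m and angle between separator's own z axis and vertical below 0.07 rad and x of light in the frame of tote between -0.07 and 0.07 m and y of light in the frame of tote between -0.085 and 0.085 m and z of light in the frame of separator between 0.009 and 0.018 m and angle between light's own x axis and vertical between 1.4708 and 1.6708 rad and (y of light in the frame of separator above 0.01 m or y of light in the frame of separator below -0.01 m)), for 0.2 s.
At the end, for the whole second after the job is handed in: At rest in the drawer: black holders flat on its floor either side of its middle, separator on both (level within 0.07 rad, centred within 20 mm), bright holder flat on it beside the rib (level within 0.1 rad, heights within 5 mm). Reject and bystanders within 30 mm of their starts (all of step 3 and linear speed of each of heavy_a, heavy_b, light, separator below 0.03 m/s and distance of each of reject, wrench, brush, oiler, jar, carton from where it was at the start of the episode below 0.03 m); the robot touches nothing.
It fails at once if the red reject is moved more than 30 mm (distance of reject from where it was at the start of the episode above 0.03 m).
It fails at once if another bystander (wrench, brush, oil bottle, jar, carton) is pushed more than 30 mm (distance of any of wrench, brush, oiler, jar, carton from where it was at the start of the episode above 0.03 m).
It fails at once if a holder or the separator is dropped or thrown (faster than 0.7 m/s with no finger on it, a fall of about 25 mm) ((contact force between the fingers and heavy_a below 0.2 N and linear speed of heavy_a above 0.7 m/s) or (contact force between the fingers and heavy_b below 0.2 N and linear speed of heavy_b above 0.7 m/s) or (contact force between the fingers and light below 0.2 N and linear speed of light above 0.7 m/s) or (contact force between the fingers and separator below 0.2 N and linear speed of separator above 0.7 m/s)).
It also fails if it takes over 69 s, if anything falls off the work surface, if the arm or the gripper's body presses on something with over 40 N, if the wrist force passes 120 N, or if a joint passes its speed limit or range.

## Working session

There is one attempt and no reset: what is moved stays moved. The work goes in short steps, Python scripts to look and compute and a tool call to move; the robot and the scene stay as the last step left them, time stands still between calls to the robot, and variables do not carry over. Pictures are saved under pics/ and viewed, at most 10 in all, crops included, and the job is handed in when it is done.

Besides the shell and the picture viewer there is one more tool, called after "Emit:" by a JSON object that holds its "method" and its "body", one argument or row to a line. servo_tool: Moves the arm, as the interface text tells. Shifts and turns lie within -1 to 1; 1 stands for 100 mm of shift or 180 degrees of turn. Its arguments: {"type":"object","properties":{"series":{"type":"array"}},"required":["series"]}

```bash
ls; mkdir -p pics
cat > h.py <<'E'
import numpy as np, cv2
from station import robot
def cloud(d):
    h,w=d["range_z"].shape; f=h/2/np.tan(np.radians(d["fovy"])/2)
    v,u=np.mgrid[:h,:w]; z=d["range_z"]
    P=np.stack([(u-d["cx"])/f*z,-(v-d["cy"])/f*z,-z],-1)
    T=np.array(d["cam_to_world"]); return P@T[:3,:3].T+T[:3,3]
def save(d,n): cv2.imwrite("pics/"+n+".png",d["frame"][:,:,::-1])
def rect(P,zlo,zhi,m):
    q=P[m&(P[...,2]>zlo)&(P[...,2]<zhi)]
    if len(q)<20: return None
    r=cv2.minAreaRect((q[:,:2]*1000).astype(np.float32))
    return np.round(r[0],1),np.round(r[1],1),round(r[2],1),np.round(np.median(q[:,2])*1000,1),len(q)
E
python3 - <<'E'
from h import *
s=robot.get_state(); print({k:np.round(s[k],3) for k in s})
for c in ("top","side"):
    d=robot.grab_frame(c); save(d,c); P=cloud(d); print(c,{k:d[k] for k in d if k not in("frame","range_z","cam_to_world")},np.round(d["cam_to_world"],3).tolist())
    for n in ("tray","tote","separator","stand","heavy_a","light","reject","wrench","brush","oiler","jar","carton"):
        for o in robot.outline_of(d,n)[:3]:
            m=o["mask"]&(d["range_z"]>0)
            q=P[m]
            if len(q)<5: continue
            zt=np.percentile(q[:,2],90)
            print(n,round(o["p"],2),np.round(o["extent"]),rect(P,zt-.006,zt+.006,m))
E
```

```text
pics
{'time': np.float64(0.0), 'joints': array([-1.388,  0.427,  0.074,  1.607, -0.034,  1.111, -0.067]), 'dq': array([ 0.001,  0.001,  0.   ,  0.   ,  0.002,  0.001, -0.001]), 'joint_efforts': array([ 2.0000e-03, -9.3582e+01,  3.6680e+00, -4.5420e+01, -4.9000e-02,
        2.0000e-02,  0.0000e+00]), 'tcp_pos': array([0.22 , 0.638, 0.302]), 'eef_rot': array([-0.   ,  0.166,  0.986, -0.001]), 'contact_force': array([ 0.292,  0.291, -0.084]), 'torque': array([-0.013, -0.006, -0.035]), 'grasp_force': np.float64(0.0), 'width': np.float64(0.094)}
top {'fovy': 52.821896196717134, 'cx': 281.1404478807557, 'cy': 209.16608632332898, 'shot': 1} [[-0.001, 0.993, -0.12, 0.491], [-1.0, 0.0, 0.011, -0.109], [0.011, 0.12, 0.993, 1.138], [0.0, 0.0, 0.0, 1.0]]
tray 0.66 [177. 243. 191. 281.] (array([488.8, 135.3]), array([17. , 93.5]), 80.6, np.float64(19.9), 218)
tray 0.57 [  0. 174. 212. 299.] (array([543.7, 453.6]), array([133.1, 268.2]), 84.0, np.float64(209.6), 5980)
tote 0.87 [332. 230. 416. 306.] (array([ 475.7, -360.2]), array([169.9, 197.6]), 1.3, np.float64(56.6), 1026)
separator 0.63 [253. 
[... 2236 characters left out ...]
y([20.5, 92. ]), 82.8, np.float64(19.6), 175)
reject 0.64 [174. 183. 199. 197.] (array([571.8, 144.2]), array([26.5, 74.3]), 88.0, np.float64(28.6), 171)
wrench 0.64 [205. 161. 254. 178.] (array([742.1, 181.5]), array([ 36.4, 151.6]), 77.3, np.float64(7.1), 202)
brush 0.78 [361. 344. 432. 415.] (array([ 564.4, -535.5]), array([172.2,  41.2]), 1.3, np.float64(18.7), 1508)
oiler 0.69 [291. 173. 314. 219.] (array([ 745.2, -112.8]), array([ 9.3, 19.6]), 41.3, np.float64(120.6), 36)
jar 0.98 [253. 170. 278. 211.] (array([729.7,   1.5]), array([58.3, 54.5]), 68.1, np.float64(75.1), 248)
carton 0.98 [293. 205. 365. 274.] (array([ 727.8, -221.3]), array([151.4,  91.7]), 81.9, np.float64(50.3), 1785)
```

Run:
```python
import cv2,numpy as np
a=cv2.imread("pics/top.png");b=cv2.imread("pics/side.png")
A=cv2.resize(a[190:310,90:250],(800,600),interpolation=cv2.INTER_CUBIC)
cv2.imwrite("pics/topcrop.png",A)
```

```text
(no output)
```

View pics/top.png

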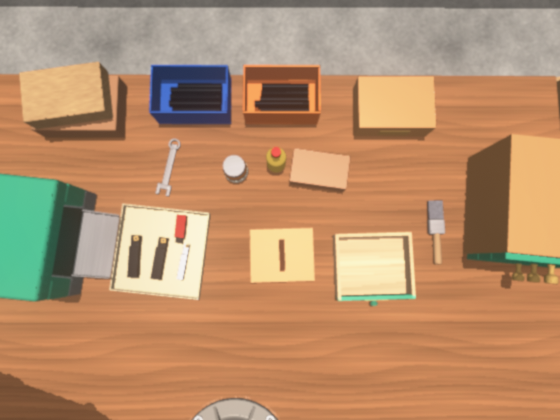

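View pics/topcrop.png

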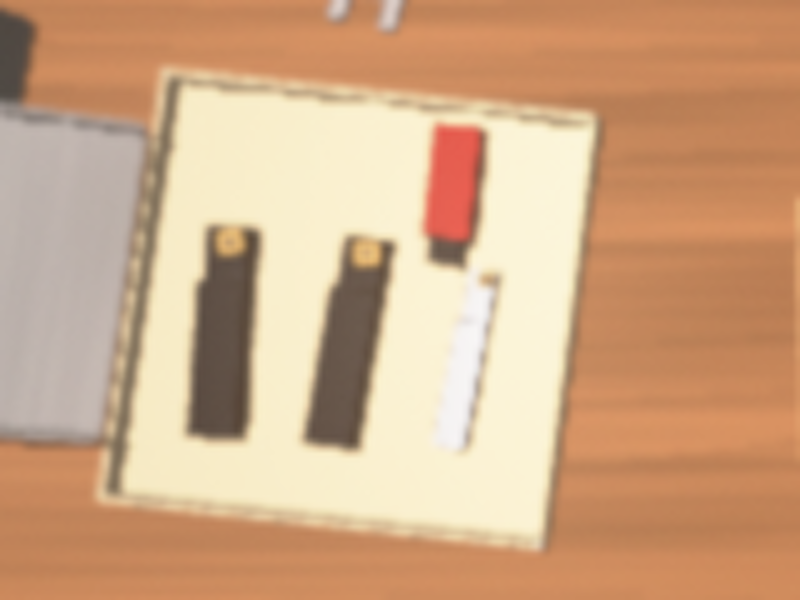

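Emit:
{"method": "servo_tool", "body": {
  "series": [
    [0,0,-0.6,-0.106,0.2],
    [0,0,-0.6,-0.106,0.2],
    [0,0,-0.6,-0.106,0.2],
    [0,0,-0.6,-0.106,0.2]
  ]
}}

```text
time: 1.8
tcp_pos: [0.2205, 0.6376, 0.3619]
eef_rot: [-0.0, 0.002, 1.0, -0.001]
contact_force: [-0.4, -0.4, 0.2]
width: 0.0583
grasp_force: 0.0
```

Emit:
{"method": "servo_tool", "body": {
  "series": [
    [-0.71,-0.94,0,0,0.2],
    [-0.71,-0.94,0,0,0.2],
    [-0.71,-0.94,0,0,0.2]
  ]
}}

```text
time: 2.17
tcp_pos: [0.295, 0.5405, 0.3626]
eef_rot: [0.0, 0.004, 1.0, -0.001]
contact_force: [0.1, 0.9, -0.3]
width: 0.0564
grasp_force: 0.0
```

Emit:
{"method": "servo_tool", "body": {
  "series": [
    [-0.71,-0.94,0,0,0.2],
    [-0.71,-0.94,0,0,0.2],
    [-0.71,-0.94,0,0,0.2]
  ]
}}

```text
time: 2.55
tcp_pos: [0.3651, 0.447, 0.3625]
eef_rot: [0.0, 0.004, 1.0, -0.001]
contact_force: [-0.4, 1.2, -0.5]
width: 0.0563
grasp_force: 0.0
```

Emit:
{"method": "servo_tool", "body": {
  "series": [
    [-0.71,-0.94,0,0,0.2],
    [-0.71,-0.94,0,0,0.2],
    [-0.71,-0.94,0,0,0.2]
  ]
}}

```text
time: 2.92
tcp_pos: [0.4355, 0.3535, 0.3624]
eef_rot: [0.0, 0.003, 1.0, -0.0]
contact_force: [-0.6, 0.1, -0.1]
width: 0.0569
grasp_force: 0.0
```

Emit:
{"method": "servo_tool", "body": {
  "series": [
    [-0.65,-1,0.6,0,0.2],
    [-0.65,-1,0.6,0,0.2],
    [-0.65,-1,0.6,0,0.2],
    [-0.65,-1,0.6,0,0.2],
    [-0.65,-1,0.6,0,0.2]
  ]
}}

```text
time: 3.55
tcp_pos: [0.4979, 0.2582, 0.3031]
eef_rot: [0.0, -0.001, 1.0, 0.0]
contact_force: [0.5, 0.3, -0.2]
width: 0.0564
grasp_force: 0.0
```

Run:
```python
from h import *
d=robot.grab_frame("wrist"); save(d,"w1"); P=cloud(d); s=robot.get_state(); print(np.round(s["tcp_pos"],4),np.round(s["eef_rot"],4),s["time"],np.round(d["cam_to_world"],3).tolist())
for n in ("heavy_a","light","reject"):
    for o in robot.outline_of(d,n)[:3]:
        m=o["mask"]&(d["range_z"]>0); q=P[m]; zt=np.percentile(q[:,2],90)
        print(n,round(o["p"],2),np.round(o["extent"]),rect(P,zt-.005,zt+.005,m))
```

```text
[0.4979 0.258  0.3032] [ 2.0e-04 -1.2e-03  1.0e+00  4.0e-04] 3.6 [[-0.002, -0.959, -0.285, 0.415], [1.0, -0.002, -0.002, 0.258], [0.002, -0.285, 0.959, 0.385], [0.0, 0.0, 0.0, 1.0]]
heavy_a 0.9 [201. 131. 232. 238.] (array([496.3, 200.1]), array([ 25.1, 109.8]), 81.8, np.float64(28.9), 2473)
heavy_a 0.64 [267. 133. 289. 244.] (array([501.6, 266. ]), array([ 25. , 110.1]), 88.5, np.float64(28.9), 2454)
light 0.61 [148. 133. 169. 223.] (array([487.2, 139.2]), array([16.6, 93.8]), 80.9, np.float64(19.7), 1382)
light 0.31 [266. 136. 291. 241.] (array([501.6, 266. ]), array([ 25. , 110.1]), 88.5, np.float64(28.9), 2455)
reject 0.84 [157. 220. 186. 292.] (array([573. , 147.4]), array([25.5, 74.4]), 85.9, np.float64(28.6), 1373)
```

View pics/w1.png

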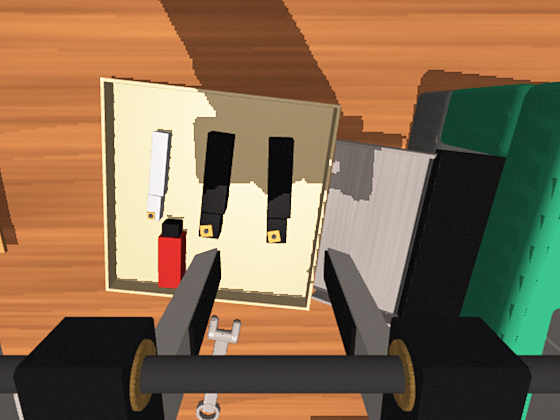

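Emit:
{"method": "servo_tool", "body": {
  "series": [
    [-0.04,0.06,0.5,0.008,-0.04],
    [-0.04,0.06,1,0.008,-0.04],
    [-0.04,0.06,1,0.008,-0.04],
    [-0.04,0.06,1,0.008,-0.04]
  ]
}}

```text
time: 4.25
tcp_pos: [0.5032, 0.2624, 0.2044]
eef_rot: [0.001, 0.012, 1.0, 0.0]
contact_force: [0.5, 0.6, 1.9]
width: 0.0454
grasp_force: 0.0
```

Emit:
{"method": "servo_tool", "body": {
  "series": [
    [0,0,0.4,0,-0.04],
    [0,0,0.7,0,-0.04],
    [0,0,0.9,0,-0.04],
    [0,0,0.99,0,-0.04],
    [0,0,0.99,0,-0.04]
  ]
}}

```text
time: 4.88
tcp_pos: [0.5031, 0.2623, 0.1047]
eef_rot: [0.0, 0.012, 1.0, 0.0]
contact_force: [-0.7, -0.0, 0.4]
width: 0.0451
grasp_force: 0.0
```

Emit:
{"method": "servo_tool", "body": {
  "series": [
    [0,0,0,0,-1],
    [0,0,0,0,-1],
    [0,0,0,0,-1],
    [0,0,0,0,-1]
  ]
}}

```text
time: 5.38
tcp_pos: [0.5031, 0.2627, 0.1046]
eef_rot: [0.001, 0.012, 1.0, 0.001]
contact_force: [-1.8, 2.7, 8.9]
width: 0.0249
grasp_force: 30.0
```

Emit:
{"method": "servo_tool", "body": {
  "series": [
    [0,0,-0.3,0,-1],
    [0,0,-0.8,-0.008,-1],
    [0,0,-1,-0.008,-1],
    [0,0,-1,-0.008,-1]
  ]
}}

```text
time: 5.88
tcp_pos: [0.5029, 0.2621, 0.2048]
eef_rot: [0.001, -0.0, 1.0, 0.001]
contact_force: [-0.8, -0.0, -5.8]
width: 0.0249
grasp_force: 30.0
```

Emit:
{"method": "servo_tool", "body": {
  "series": [
    [0,-0.5,0,0,-1],
    [0,-1,0,0,-1],
    [0,-1,0,0,-1]
  ]
}}

```text
time: 6.25
tcp_pos: [0.5018, 0.1576, 0.2022]
eef_rot: [-0.001, 0.002, 1.0, -0.001]
contact_force: [0.3, 1.4, -5.9]
width: 0.0247
grasp_force: 30.0
```

Emit:
{"method": "servo_tool", "body": {
  "series": [
    [0,-0.6,0,0,-1],
    [0,-1,0,0,-1],
    [0,-1,0,0,-1]
  ]
}}

```text
time: 6.62
tcp_pos: [0.5019, 0.059, 0.2025]
eef_rot: [-0.001, 0.002, 1.0, -0.001]
contact_force: [0.3, 0.8, -5.5]
width: 0.0246
grasp_force: 30.0
```

Emit:
{"method": "servo_tool", "body": {
  "series": [
    [0,-0.6,0,0,-1],
    [0,-1,0,0,-1],
    [0,-1,0,0,-1]
  ]
}}

```text
time: 7.0
tcp_pos: [0.5021, -0.0401, 0.2028]
eef_rot: [-0.001, 0.002, 1.0, -0.0]
contact_force: [-0.0, 0.6, -4.4]
width: 0.0248
grasp_force: 30.0
```

Emit:
{"method": "servo_tool", "body": {
  "series": [
    [0,-0.6,0,0,-1],
    [0,-1,0,0,-1],
    [0,-1,0,0,-1]
  ]
}}

```text
time: 7.38
tcp_pos: [0.5025, -0.1395, 0.2029]
eef_rot: [-0.001, 0.001, 1.0, -0.0]
contact_force: [-0.1, 1.1, -5.3]
width: 0.0248
grasp_force: 30.0
```

Emit:
{"method": "servo_tool", "body": {
  "series": [
    [0,-0.6,0,0,-1],
    [0,-1,0,0,-1],
    [0,-1,0,0,-1]
  ]
}}

```text
time: 7.75
tcp_pos: [0.5027, -0.2392, 0.2029]
eef_rot: [-0.0, 0.001, 1.0, -0.0]
contact_force: [-0.1, 0.5, -5.6]
width: 0.0247
grasp_force: 30.0
```

Emit:
{"method": "servo_tool", "body": {
  "series": [
    [0.27,-0.6,0,0,-1],
    [0.27,-1,0,0,-1],
    [0.27,-1,0,0,-1],
    [0.27,-1,0,0,-1]
  ]
}}

```text
time: 8.25
tcp_pos: [0.4765, -0.3359, 0.2029]
eef_rot: [-0.0, -0.001, 1.0, 0.001]
contact_force: [0.4, -0.1, -6.4]
width: 0.0245
grasp_force: 30.0
```

Run:
```python
from h import *
d=robot.grab_frame("wrist"); save(d,"w2"); P=cloud(d); s=robot.get_state(); print(np.round(s["tcp_pos"],4),np.round(s["eef_rot"],4),s["time"],s["width"])
for n in ("tote","heavy_a","separator"):
    for o in robot.outline_of(d,n)[:3]:
        m=o["mask"]&(d["range_z"]>0); q=P[m]; zt=np.percentile(q[:,2],90)
        print(n,round(o["p"],2),np.round(o["extent"]),rect(P,zt-.005,zt+.005,m))
```

```text
[ 0.4766 -0.3357  0.203 ] [-4.0e-04 -1.4e-03  1.0e+00  7.0e-04] 8.3 0.02447235377413632
tote 0.59 [ 76.  78. 390. 337.] (array([ 474.7, -357. ]), array([170.6, 197. ]), 1.5, np.float64(55.7), 11733)
heavy_a 0.61 [246. 159. 296. 353.] (array([ 469. , -335.3]), array([99. , 25.1]), 0.0, np.float64(127.1), 9498)
separator 0.59 [425. 164. 560. 326.] (array([ 503.9, -127.4]), array([10.8, 80.3]), 84.9, np.float64(30.2), 1024)
```

View pics/w2.png

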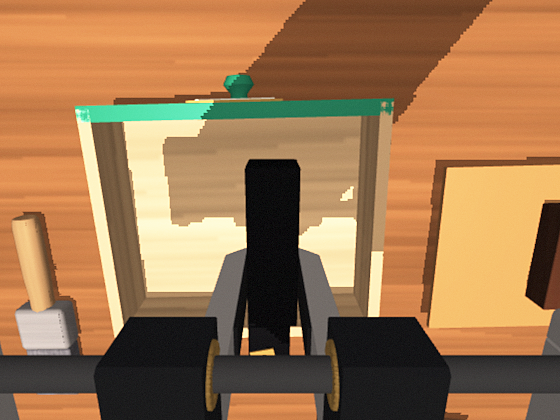

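Emit:
{"method": "servo_tool", "body": {
  "series": [
    [0,-0.4,0,-0.008,-1],
    [0,-0.65,0,-0.008,-1],
    [0,-0.65,0,-0.008,-1]
  ]
}}

```text
time: 8.82
tcp_pos: [0.4754, -0.4042, 0.2037]
eef_rot: [-0.0, -0.012, 1.0, -0.0]
contact_force: [0.2, 0.6, -5.4]
width: 0.0247
grasp_force: 30.0
```

Emit:
{"method": "servo_tool", "body": {
  "series": [
    [0,0,0.3,0,-1],
    [0,0,0.6,0,-1],
    [0,0,0.8,0,-1],
    [0,0,0.88,0,-1],
    [0,0,0.92,0,-1],
    [0,0,0.935,0,-1],
    [0,0,0.935,0,-1]
  ]
}}

```text
time: 9.7
tcp_pos: [0.4759, -0.4032, 0.1108]
eef_rot: [0.0, -0.013, 1.0, -0.0]
contact_force: [-0.7, 0.0, -5.5]
width: 0.0244
grasp_force: 30.0
```

Emit:
{"method": "servo_tool", "body": {
  "series": [
    [0,0,0.01,0,-1],
    [0,0,0.022,0,-1],
    [0,0,0.022,0,-1]
  ]
}}

```text
time: 10.07
tcp_pos: [0.4758, -0.4032, 0.1087]
eef_rot: [0.0, -0.013, 1.0, -0.0]
contact_force: [-2.7, 1.6, 4.9]
width: 0.0248
grasp_force: 30.0
```

Emit:
{"method": "servo_tool", "body": {
  "series": [
    [0,0,0,0,-0.3],
    [0,0,0,0,-0.1],
    [0,0,0,0,-0.1]
  ]
}}

```text
time: 10.45
tcp_pos: [0.4758, -0.4031, 0.1081]
eef_rot: [0.0, -0.013, 1.0, -0.0]
contact_force: [0.2, -0.8, 0.3]
width: 0.0419
grasp_force: 0.0
```

Emit:
{"method": "servo_tool", "body": {
  "series": [
    [0,0,-0.3,0,-0.1],
    [0,0,-0.8,0.008,-0.1],
    [0,0,-1,0.008,-0.1],
    [0,0,-1,0.008,-0.1]
  ]
}}

```text
time: 10.95
tcp_pos: [0.4762, -0.4033, 0.2093]
eef_rot: [0.001, -0.0, 1.0, -0.001]
contact_force: [-0.3, -0.1, -0.5]
width: 0.0424
grasp_force: 0.0
```

Emit:
{"method": "servo_tool", "body": {
  "series": [
    [0,0.6,0,0,0.0],
    [0,1,0,0,0.0],
    [0,1,0,0,0.0]
  ]
}}

```text
time: 11.32
tcp_pos: [0.4757, -0.2997, 0.2066]
eef_rot: [-0.001, -0.002, 1.0, 0.001]
contact_force: [0.7, -0.4, 0.4]
width: 0.047
grasp_force: 0.0
```

Emit:
{"method": "servo_tool", "body": {
  "series": [
    [0,0.6,0,0,0.0],
    [0,1,0,0,0.0],
    [0,1,0,0,0.0]
  ]
}}

```text
time: 11.7
tcp_pos: [0.4756, -0.2007, 0.2071]
eef_rot: [-0.001, -0.002, 1.0, 0.0]
contact_force: [0.2, -0.6, 0.7]
width: 0.0471
grasp_force: 0.0
```

Emit:
{"method": "servo_tool", "body": {
  "series": [
    [0,0.6,0,0,0.0],
    [0,1,0,0,0.0],
    [0,1,0,0,0.0]
  ]
}}

```text
time: 12.08
tcp_pos: [0.4758, -0.1015, 0.2074]
eef_rot: [-0.0, -0.002, 1.0, 0.0]
contact_force: [0.5, -1.2, 1.2]
width: 0.0472
grasp_force: 0.0
```

Emit:
{"method": "servo_tool", "body": {
  "series": [
    [0,0.6,0,0,0.0],
    [0,1,0,0,0.0],
    [0,1,0,0,0.0]
  ]
}}

```text
time: 12.45
tcp_pos: [0.476, -0.0021, 0.2075]
eef_rot: [-0.0, -0.001, 1.0, -0.0]
contact_force: [-1.1, -0.7, 1.1]
width: 0.0467
grasp_force: 0.0
```

Emit:
{"method": "servo_tool", "body": {
  "series": [
    [0,0.6,0,0,0.0],
    [0,1,0,0,0.0],
    [0,1,0,0,0.0]
  ]
}}

```text
time: 12.82
tcp_pos: [0.4762, 0.0976, 0.2076]
eef_rot: [-0.0, -0.001, 1.0, -0.0]
contact_force: [0.1, -0.8, -0.1]
width: 0.047
grasp_force: 0.0
```

Emit:
{"method": "servo_tool", "body": {
  "series": [
    [-0.21,0.6,0,0,0.0],
    [-0.21,1,0,0,0.0],
    [-0.21,1,0,0,0.0],
    [-0.21,1,0,0,0]
  ]
}}

```text
time: 13.32
tcp_pos: [0.4972, 0.1944, 0.2076]
eef_rot: [-0.0, 0.001, 1.0, -0.001]
contact_force: [0.6, -1.3, 0.4]
width: 0.0469
grasp_force: 0.0
```

Run:
```python
from h import *
s=robot.get_state(); print(np.round(s["tcp_pos"],4),np.round(s["eef_rot"],4),s["time"])
d=robot.grab_frame("top"); P=cloud(d)
m=(P[...,0]>.40)&(P[...,0]<.55)&(P[...,1]<-.27)&(P[...,1]>-.447); print(rect(P,.026,.042,m))
```

```text
[0.4972 0.1944 0.2076] [-2.0e-04  1.2e-03  1.0e+00 -6.0e-04] 13.325
(array([ 464.9, -358.7]), array([124.8, 171.5]), 1.5, np.float64(33.6), 446)
```

Emit:
{"method": "servo_tool", "body": {
  "series": [
    [0,0.03,0.3,0.046,0],
    [0,0.03,0.6,0.046,0],
    [0,0.03,0.85,0.046,0],
    [0,0.03,1,0.046,0],
    [0,0.03,1,0.046,0]
  ]
}}

```text
time: 14.0
tcp_pos: [0.4965, 0.1987, 0.1075]
eef_rot: [-0.001, 0.073, 0.997, -0.001]
contact_force: [-1.2, -0.5, 0.6]
width: 0.0467
grasp_force: 0.0
```

Emit:
{"method": "servo_tool", "body": {
  "series": [
    [0,0,0.035,0,0],
    [0,0,0.035,0,0],
    [0,0,0.035,0,-1],
    [0,0,0.035,0,-1],
    [0,0,0.035,0,-1],
    [0,0,0.035,0,-1]
  ]
}}

```text
time: 14.75
tcp_pos: [0.4966, 0.2, 0.1047]
eef_rot: [0.0, 0.072, 0.997, 0.0]
contact_force: [-1.1, -0.4, 5.2]
width: 0.0246
grasp_force: 30.0
```

Emit:
{"method": "servo_tool", "body": {
  "series": [
    [0,0,-0.3,0,-1],
    [0,0,-0.8,-0.046,-1],
    [0,0,-1,-0.046,-1],
    [0,0,-1,-0.046,-1]
  ]
}}

```text
time: 15.25
tcp_pos: [0.4969, 0.2001, 0.2054]
eef_rot: [0.001, 0.0, 1.0, 0.001]
contact_force: [-0.1, 0.4, -5.2]
width: 0.0248
grasp_force: 30.0
```

Emit:
{"method": "servo_tool", "body": {
  "series": [
    [0,-0.5,0,0,-1],
    [0,-1,0,0,-1],
    [0,-1,0,0,-1]
  ]
}}

```text
time: 15.62
tcp_pos: [0.4957, 0.0959, 0.2029]
eef_rot: [-0.001, 0.003, 1.0, -0.001]
contact_force: [-0.2, 0.9, -4.3]
width: 0.0249
grasp_force: 30.0
```

Emit:
{"method": "servo_tool", "body": {
  "series": [
    [0,-0.6,0,0,-1],
    [0,-1,0,0,-1],
    [0,-1,0,0,-1]
  ]
}}

```text
time: 16.0
tcp_pos: [0.4958, -0.0027, 0.2032]
eef_rot: [-0.001, 0.002, 1.0, -0.001]
contact_force: [0.2, 0.0, -4.8]
width: 0.0247
grasp_force: 30.0
```

Emit:
{"method": "servo_tool", "body": {
  "series": [
    [0,-0.6,0,0,-1],
    [0,-1,0,0,-1],
    [0,-1,0,0,-1]
  ]
}}

```text
time: 16.38
tcp_pos: [0.4962, -0.1019, 0.2034]
eef_rot: [-0.001, 0.002, 1.0, -0.0]
contact_force: [0.3, 0.8, -4.6]
width: 0.0248
grasp_force: 30.0
```

Emit:
{"method": "servo_tool", "body": {
  "series": [
    [0,-0.6,0,0,-1],
    [0,-1,0,0,-1],
    [0,-1,0,0,-1]
  ]
}}

```text
time: 16.75
tcp_pos: [0.4964, -0.2014, 0.2035]
eef_rot: [-0.001, 0.001, 1.0, -0.0]
contact_force: [0.8, 0.4, -5.1]
width: 0.0249
grasp_force: 30.0
```

Emit:
{"method": "servo_tool", "body": {
  "series": [
    [0.23,-0.6,0,-0.008,-1],
    [0.23,-1,0,-0.008,-1],
    [0.23,-1,0,-0.008,-1],
    [0.23,-1,0,-0.008,-1]
  ]
}}

```text
time: 17.25
tcp_pos: [0.4742, -0.2981, 0.2036]
eef_rot: [-0.001, -0.013, 1.0, 0.001]
contact_force: [0.3, -0.0, -4.8]
width: 0.0245
grasp_force: 30.0
```

Emit:
{"method": "servo_tool", "body": {
  "series": [
    [0,-0.15,0,0,-1],
    [0,-0.15,0,0,-1],
    [0,-0.15,0,0,-1]
  ]
}}

```text
time: 17.62
tcp_pos: [0.4741, -0.3146, 0.2044]
eef_rot: [-0.0, -0.013, 1.0, 0.0]
contact_force: [-0.6, 0.1, -4.9]
width: 0.0252
grasp_force: 30.0
```

Emit:
{"method": "servo_tool", "body": {
  "series": [
    [0,0,0.3,0,-1],
    [0,0,0.6,0,-1],
    [0,0,0.8,0,-1],
    [0,0,0.88,0,-1],
    [0,0,0.92,0,-1],
    [0,0,0.94,0,-1],
    [0,0,0.95,0,-1],
    [0,0,0.957,0,-1],
    [0,0,0.957,0,-1]
  ]
}}

```text
time: 18.75
tcp_pos: [0.4741, -0.315, 0.109]
eef_rot: [0.0, -0.013, 1.0, -0.0]
contact_force: [-0.6, -0.4, -5.6]
width: 0.0248
grasp_force: 30.0
```

Emit:
{"method": "servo_tool", "body": {
  "series": [
    [0,0,0,0,-0.3],
    [0,0,0,0,-0.1],
    [0,0,0,0,-0.1]
  ]
}}

```text
time: 19.12
tcp_pos: [0.4742, -0.3151, 0.109]
eef_rot: [0.0, -0.013, 1.0, -0.0]
contact_force: [-0.2, -0.2, 0.4]
width: 0.0424
grasp_force: 0.0
```

Emit:
{"method": "servo_tool", "body": {
  "series": [
    [0,0,-0.3,0,-0.1],
    [0,0,-0.8,0,-0.1],
    [0,0,-1,0,-0.1],
    [0,0,-1,0,-0.1]
  ]
}}

```text
time: 19.62
tcp_pos: [0.4747, -0.3153, 0.2104]
eef_rot: [0.001, -0.013, 1.0, -0.001]
contact_force: [-0.9, 0.1, 0.1]
width: 0.0425
grasp_force: 0.0
```

Emit:
{"method": "servo_tool", "body": {
  "series": [
    [-0.176,0.6,0,0,-0.1],
    [-0.176,0.95,0,0,-0.1],
    [-0.176,0.95,0,0,-0.1]
  ]
}}

```text
time: 20.0
tcp_pos: [0.4893, -0.2169, 0.2078]
eef_rot: [-0.001, -0.015, 1.0, 0.001]
contact_force: [0.0, -0.6, 0.4]
width: 0.0425
grasp_force: 0.0
```

Emit:
{"method": "servo_tool", "body": {
  "series": [
    [-0.176,0.6,0,0,-0.1],
    [-0.176,0.95,0,0,-0.1],
    [-0.176,0.95,0,0,-0.1],
    [-0.176,0.95,0,0,-0.1]
  ]
}}

```text
time: 20.5
tcp_pos: [0.5042, -0.1255, 0.2084]
eef_rot: [-0.0, -0.012, 1.0, -0.0]
contact_force: [-0.2, -0.7, -0.8]
width: 0.0425
grasp_force: 0.0
```

Run:
```python
from h import *
s=robot.get_state(); print(np.round(s["tcp_pos"],4),np.round(s["eef_rot"],4),s["time"])
d=robot.grab_frame("top"); P=cloud(d)
X,Y=P[...,0],P[...,1]
print("tote",rect(P,.050,.060,(X>.36)&(X<.59)&(Y<-.24)&(Y>-.48)))
for lo,hi in ((-.43,-.37),(-.345,-.288)): print("holder",rect(P,.029,.037,(X>.41)&(X<.54)&(Y<hi)&(Y>lo)))
d=robot.grab_frame("wrist"); save(d,"w3"); P=cloud(d)
for o in robot.outline_of(d,"separator")[:2]:
    m=o["mask"]; print(o["p"],"board",rect(P,.016,.026,m),"rib",rect(P,.038,.048,m))
```

```text
[ 0.5042 -0.1255  0.2084] [-3.000e-04 -1.210e-02  9.999e-01 -3.000e-04] 20.5
tote (array([ 475.8, -360.1]), array([169.9, 197.2]), 1.3, np.float64(56.4), 980)
holder (array([ 474.4, -405.8]), array([107.9,  25.9]), 1.7, np.float64(33.9), 372)
holder (array([ 474.1, -317.5]), array([108.8,  26. ]), 1.8, np.float64(33.4), 374)
0.7 board (array([ 504.7, -120.5]), array([138.9, 166.9]), 1.6, np.float64(20.9), 30582) rib (array([ 504.2, -120.5]), array([80.1, 13.9]), 1.2, np.float64(42.8), 2010)
```

View pics/w3.png

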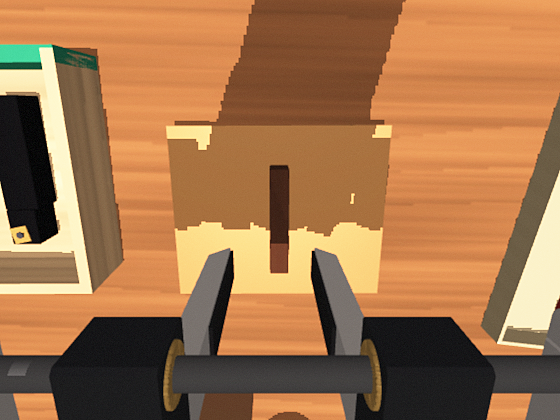

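Emit:
{"method": "servo_tool", "body": {
  "series": [
    [0,0.05,0.3,0,-0.1],
    [0,0.05,0.6,0,-0.1],
    [0,0.05,0.8,0,-0.1],
    [0,0.05,0.87,0,-0.1],
    [0,0.05,0.87,0,-0.1]
  ]
}}

```text
time: 21.28
tcp_pos: [0.5042, -0.1198, 0.1218]
eef_rot: [-0.0, -0.012, 1.0, -0.0]
contact_force: [0.4, -0.5, 0.5]
width: 0.0425
grasp_force: 0.0
```

Emit:
{"method": "servo_tool", "body": {
  "series": [
    [0,0,0,0,-1],
    [0,0,0,0,-1],
    [0,0,0,0,-1],
    [0,0,0,0,-1],
    [0,0,0,0,-1]
  ]
}}

```text
time: 21.9
tcp_pos: [0.5045, -0.1192, 0.1221]
eef_rot: [0.0, -0.013, 1.0, -0.0]
contact_force: [-0.9, -0.3, 6.7]
width: 0.0138
grasp_force: 30.0
```

Emit:
{"method": "servo_tool", "body": {
  "series": [
    [0,0,-0.2,0,-1],
    [0,0,-0.6,0,-1],
    [0,0,-0.85,0,-1],
    [0,0,-0.85,0,-1],
    [0,0,-0.85,0,-1]
  ]
}}

```text
time: 22.52
tcp_pos: [0.5039, -0.119, 0.2061]
eef_rot: [-0.0, -0.013, 1.0, 0.0]
contact_force: [-0.7, -0.5, -2.2]
width: 0.0139
grasp_force: 30.0
```

Run:
```python
from h import *
s=robot.get_state(); print(np.round(s["tcp_pos"],4),np.round(s["eef_rot"],4),s["time"],s["width"])
d=robot.grab_frame("wrist"); P=cloud(d)
for o in robot.outline_of(d,"separator")[:1]:
    m=o["mask"]; q=P[m]; q=q[(q[:,2]>.09)&(q[:,2]<.118)]; c=np.linalg.lstsq(np.c_[q,][:,[0,1]]@np.eye(2)*1 if 0 else np.c_[q[:,:2],np.ones(len(q))],q[:,2],rcond=None)[0]
    print(o["p"],"board",rect(P,.09,.118,m),"tilt",c)
```

```text
[ 0.5039 -0.119   0.2061] [-4.000e-04 -1.280e-02  9.999e-01  1.000e-04] 22.525 0.013905162202242922
```

Emit:
{"method": "servo_tool", "body": {
  "series": [
    [0.118,-0.4,0,0,-1],
    [0.118,-0.79,0,0,-1],
    [0.118,-0.79,0,0,-1]
  ]
}}

```text
time: 23.0
tcp_pos: [0.4937, -0.2012, 0.206]
eef_rot: [-0.001, -0.011, 1.0, -0.0]
contact_force: [0.4, 1.1, -1.2]
width: 0.014
grasp_force: 30.0
```

Emit:
{"method": "servo_tool", "body": {
  "series": [
    [0.118,-0.4,0,0,-1],
    [0.118,-0.79,0,0,-1],
    [0.118,-0.79,0,0,-1]
  ]
}}

```text
time: 23.38
tcp_pos: [0.4841, -0.2796, 0.2061]
eef_rot: [-0.001, -0.011, 1.0, -0.0]
contact_force: [-0.1, 0.4, -1.1]
width: 0.014
grasp_force: 30.0
```

Emit:
{"method": "servo_tool", "body": {
  "series": [
    [0.118,-0.4,0,0,-1],
    [0.118,-0.79,0,0,-1],
    [0.118,-0.79,0,0,-1],
    [0.118,-0.79,0,0,-1],
    [0.118,-0.79,0,0,-1]
  ]
}}

```text
time: 24.0
tcp_pos: [0.4753, -0.3554, 0.2065]
eef_rot: [-0.0, -0.014, 1.0, 0.0]
contact_force: [0.4, 0.7, -1.0]
width: 0.0136
grasp_force: 30.0
```

Run:
```python
from h import *
s=robot.get_state(); print(np.round(s["tcp_pos"],4),np.round(s["eef_rot"],4),s["time"],s["width"])
d=robot.grab_frame("wrist"); save(d,"w4"); P=cloud(d); X,Y,Z=P[...,0],P[...,1],P[...,2]
m=(X>.33)&(X<.6)&(Y<-.22)&(Y>-.5)
print("board",rect(P,.09,.115,m),"rim",rect(P,.05,.06,m))
q=P[m&(Z>.09)&(Z<.113)]; print("tilt",np.linalg.lstsq(np.c_[q[:,:2],np.ones(len(q))],q[:,2],rcond=None)[0])
```

```text
[ 0.4753 -0.3554  0.2065] [-2.000e-04 -1.360e-02  9.999e-01  4.000e-04] 24.0 0.013633970993560129
board (array([ 471.8, -355. ]), array([132., 167.]), 1.5, np.float64(105.1), 50077) rim (array([ 399.4, -358.8]), array([ 19.2, 196.7]), 1.5, np.float64(55.8), 5825)
tilt [-5.87949220e-06  1.81379987e-03  1.05768898e-01]
```

View pics/w4.png

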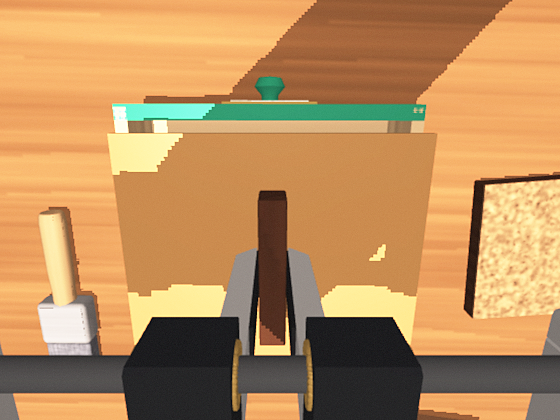

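Emit:
{"method": "servo_tool", "body": {
  "series": [
    [0,-0.02,0.15,0,-1],
    [0,-0.02,0.3,0,-1],
    [0,-0.02,0.4,0,-1],
    [0,-0.02,0.5,0,-1],
    [0,-0.02,0.58,0,-1],
    [0,-0.02,0.63,0,-1],
    [0,-0.02,0.65,0,-1],
    [0,-0.02,0.66,0,-1],
    [0,-0.02,0.668,0,-1],
    [0,-0.02,0.668,0,-1]
  ]
}}

```text
time: 25.3
tcp_pos: [0.475, -0.3591, 0.1401]
eef_rot: [0.0, -0.013, 1.0, -0.0]
contact_force: [-0.3, 0.6, -1.6]
width: 0.0137
grasp_force: 30.0
```

Emit:
{"method": "servo_tool", "body": {
  "series": [
    [0,0,0.008,0,-1],
    [0,0,0.008,0,-1],
    [0,0,0.008,0,-0.7],
    [0,0,0.008,0,-0.4],
    [0,0,0.008,0,-0.4]
  ]
}}

```text
time: 25.92
tcp_pos: [0.475, -0.359, 0.1393]
eef_rot: [0.0, -0.013, 1.0, -0.0]
contact_force: [-0.2, 0.4, -1.1]
width: 0.0277
grasp_force: 0.0
```

Emit:
{"method": "servo_tool", "body": {
  "series": [
    [0,0,-0.2,0,-0.4],
    [0,0,-0.6,0,-0.2],
    [0,0,-0.9,0.008,-0.2],
    [0,0,-0.9,0.008,-0.2]
  ]
}}

```text
time: 26.42
tcp_pos: [0.4758, -0.3598, 0.2327]
eef_rot: [0.002, 0.0, 1.0, -0.001]
contact_force: [-0.4, 0.1, -0.4]
width: 0.0374
grasp_force: 0.0
```

Run:
```python
from h import *
s=robot.get_state(); print(np.round(s["tcp_pos"],4),np.round(s["eef_rot"],4),s["time"],s["width"])
d=robot.grab_frame("wrist"); P=cloud(d); X,Y,Z=P[...,0],P[...,1],P[...,2]
m=(X>.402)&(X<.5)&(Y<-.28)&(Y>-.438)
q=P[m&(Z>.03)&(Z<.046)]; c=np.linalg.lstsq(np.c_[q[:,:2],np.ones(len(q))],q[:,2],rcond=None)[0]; print("tilt",c,np.median(q[:,2]))
print(rect(P,.056,.064,m))
```

```text
[ 0.4758 -0.3598  0.2327] [ 2.2e-03  2.0e-04  1.0e+00 -1.1e-03] 26.425 0.03738734896418224
tilt [0.00056437 0.00060665 0.03783608] 0.037872039107051225
(array([ 439.5, -379.9]), array([129.5,  48.8]), 37.2, np.float64(59.8), 1648)
```

Emit:
{"method": "servo_tool", "body": {
  "series": [
    [0,0.6,0,0,-0.2],
    [0,1,0,0,-0.2],
    [0,1,0,0,-0.2]
  ]
}}

```text
time: 26.85
tcp_pos: [0.475, -0.256, 0.2288]
eef_rot: [-0.0, -0.002, 1.0, 0.001]
contact_force: [0.1, -0.3, 0.2]
width: 0.0376
grasp_force: 0.0
```

Emit:
{"method": "servo_tool", "body": {
  "series": [
    [0,0.6,0,0,-0.2],
    [0,1,0,0,-0.2],
    [0,1,0,0,-0.2]
  ]
}}

```text
time: 27.22
tcp_pos: [0.475, -0.1569, 0.229]
eef_rot: [-0.0, -0.002, 1.0, 0.0]
contact_force: [-0.4, -0.8, -0.8]
width: 0.0374
grasp_force: 0.0
```

Emit:
{"method": "servo_tool", "body": {
  "series": [
    [0,0.6,0,0,-0.2],
    [0,1,0,0,-0.2],
    [0,1,0,0,-0.2]
  ]
}}

```text
time: 27.6
tcp_pos: [0.4751, -0.0576, 0.2291]
eef_rot: [-0.0, -0.002, 1.0, 0.0]
contact_force: [0.5, -0.8, 0.5]
width: 0.0374
grasp_force: 0.0
```

Emit:
{"method": "servo_tool", "body": {
  "series": [
    [0,0.6,0,0,-0.2],
    [0,1,0,0,-0.2],
    [0,1,0,0,-0.2]
  ]
}}

```text
time: 27.98
tcp_pos: [0.4753, 0.0419, 0.2291]
eef_rot: [-0.0, -0.001, 1.0, -0.0]
contact_force: [0.0, -0.6, -0.9]
width: 0.0377
grasp_force: 0.0
```

Emit:
{"method": "servo_tool", "body": {
  "series": [
    [-0.12,0.6,0,0,-0.2],
    [-0.12,0.97,0,0,-0.2],
    [-0.12,0.97,0,0,-0.2],
    [-0.12,0.97,0,0,-0.2]
  ]
}}

```text
time: 28.48
tcp_pos: [0.4873, 0.1357, 0.2289]
eef_rot: [-0.0, 0.001, 1.0, -0.0]
contact_force: [-0.2, -0.0, 0.1]
width: 0.0378
grasp_force: 0.0
```

Run:
```python
from h import *
s=robot.get_state(); print(np.round(s["tcp_pos"],4),np.round(s["eef_rot"],4),s["time"],s["width"])
d=robot.grab_frame("top"); P=cloud(d); X,Y,Z=P[...,0],P[...,1],P[...,2]
m=(X>.36)&(X<.59)&(Y<-.24)&(Y>-.48); print("rib",rect(P,.0585,.07,m))
d=robot.grab_frame("wrist"); P=cloud(d)
for o in robot.outline_of(d,"light")[:2]:
    print(o["p"],rect(P,.015,.024,o["mask"]))
```

```text
[0.4873 0.1357 0.2289] [-2.e-04  1.e-03  1.e+00 -5.e-04] 28.475 0.03781863454051112
rib (array([ 476.2, -359.2]), array([166.9, 195.5]), 1.1, np.float64(59.9), 339)
0.69 (array([487.3, 138.8]), array([16. , 93.9]), 80.6, np.float64(19.8), 1944)
```

Emit:
{"method": "servo_tool", "body": {
  "series": [
    [0,0.03,0.3,0.052,-0.2],
    [0,0.03,0.6,0.052,-0.2],
    [0,0.03,0.6,0.052,-0.2]
  ]
}}

```text
time: 29.0
tcp_pos: [0.4861, 0.1398, 0.1678]
eef_rot: [-0.001, 0.082, 0.997, -0.001]
contact_force: [-0.5, 0.8, 0.7]
width: 0.0375
grasp_force: 0.0
```

Emit:
{"method": "servo_tool", "body": {
  "series": [
    [0,0,0.3,0,-0.2],
    [0,0,0.55,0,-0.2],
    [0,0,0.645,0,-0.2],
    [0,0,0.645,0,-0.2]
  ]
}}

```text
time: 29.5
tcp_pos: [0.4872, 0.1407, 0.1052]
eef_rot: [0.0, 0.082, 0.997, -0.0]
contact_force: [0.1, 0.5, -0.3]
width: 0.0379
grasp_force: 0.0
```

Emit:
{"method": "servo_tool", "body": {
  "series": [
    [0,0,0,0,-1],
    [0,0,0,0,-1],
    [0,0,0,0,-1],
    [0,0,0,0,-1]
  ]
}}

```text
time: 30.0
tcp_pos: [0.4872, 0.141, 0.1053]
eef_rot: [0.0, 0.082, 0.997, 0.0]
contact_force: [-0.6, -1.1, 9.0]
width: 0.016
grasp_force: 30.0
```

Emit:
{"method": "servo_tool", "body": {
  "series": [
    [0,0,-0.3,0,-1],
    [0,0,-0.8,-0.052,-1],
    [0,0,-1,-0.052,-1],
    [0,0,-1,-0.052,-1]
  ]
}}

```text
time: 30.5
tcp_pos: [0.4874, 0.1412, 0.206]
eef_rot: [0.001, 0.0, 1.0, 0.001]
contact_force: [0.3, 0.0, -2.8]
width: 0.0155
grasp_force: 30.0
```

Emit:
{"method": "servo_tool", "body": {
  "series": [
    [0,-0.5,0,0,-1],
    [0,-1,0,0,-1],
    [0,-1,0,0,-1]
  ]
}}

```text
time: 30.88
tcp_pos: [0.486, 0.0374, 0.2034]
eef_rot: [-0.001, 0.003, 1.0, -0.001]
contact_force: [-0.3, 0.9, -1.8]
width: 0.0158
grasp_force: 30.0
```

Emit:
{"method": "servo_tool", "body": {
  "series": [
    [0,-0.6,0,0,-1],
    [0,-1,0,0,-1],
    [0,-1,0,0,-1]
  ]
}}

```text
time: 31.25
tcp_pos: [0.4863, -0.0612, 0.2036]
eef_rot: [-0.001, 0.002, 1.0, -0.0]
contact_force: [0.7, 0.4, -2.3]
width: 0.0155
grasp_force: 30.0
```

Emit:
{"method": "servo_tool", "body": {
  "series": [
    [0,-0.6,0,0,-1],
    [0,-1,0,0,-1],
    [0,-1,0,0,-1]
  ]
}}

```text
time: 31.62
tcp_pos: [0.4866, -0.1605, 0.2038]
eef_rot: [-0.001, 0.001, 1.0, -0.0]
contact_force: [-0.4, 1.2, -1.2]
width: 0.0156
grasp_force: 30.0
```

Emit:
{"method": "servo_tool", "body": {
  "series": [
    [0,-0.6,0,0,-1],
    [0,-1,0,0,-1],
    [0,-1,0,0,-1]
  ]
}}

```text
time: 32.0
tcp_pos: [0.4869, -0.26, 0.2039]
eef_rot: [-0.001, 0.001, 1.0, -0.0]
contact_force: [0.5, -0.6, -1.3]
width: 0.0155
grasp_force: 30.0
```

Emit:
{"method": "servo_tool", "body": {
  "series": [
    [0.13,-0.4,0,-0.008,-1],
    [0.13,-0.55,0,-0.008,-1],
    [0.13,-0.55,0,-0.008,-1],
    [0.13,-0.55,0,-0.008,-1]
  ]
}}

```text
time: 32.5
tcp_pos: [0.4747, -0.3122, 0.2043]
eef_rot: [-0.0, -0.013, 1.0, 0.0]
contact_force: [0.5, 0.7, -2.0]
width: 0.0156
grasp_force: 30.0
```

Run:
```python
from h import *
s=robot.get_state(); print(np.round(s["tcp_pos"],4),np.round(s["eef_rot"],4),s["time"],s["width"])
d=robot.grab_frame("wrist"); save(d,"w5"); P=cloud(d); X,Y,Z=P[...,0],P[...,1],P[...,2]
m=(X>.402)&(X<.51)&(Y<-.335)&(Y>-.38); print("rib",rect(P,.0565,.066,m))
m=(X>.402)&(X<.55)&(Y<-.29)&(Y>-.335);print("light top",rect(P,.112,.126,m))
```

```text
[ 0.4747 -0.3122  0.2043] [-2.000e-04 -1.350e-02  9.999e-01  4.000e-04] 32.5 0.01560607948967194
rib (array([ 472.3, -358.7]), array([75.7, 14.4]), 1.5, np.float64(59.7), 2283)
light top (array([ 474.3, -313.9]), array([38.5, 94.5]), 77.0, np.float64(118.8), 5593)
```

View pics/w5.png

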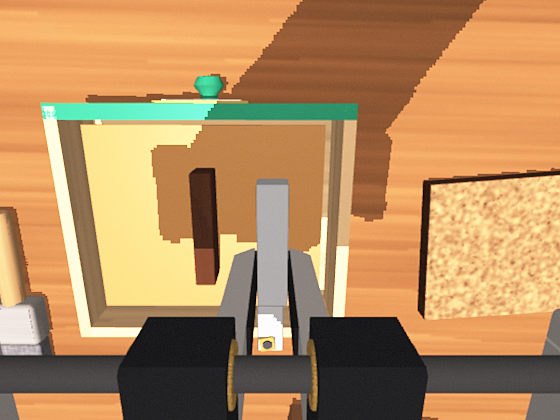

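Emit:
{"method": "servo_tool", "body": {
  "series": [
    [0,0,0.2,0,-1],
    [0,0,0.4,0,-1],
    [0,0,0.53,0,-1],
    [0,0,0.59,0,-1],
    [0,0,0.62,0,-1],
    [0,0,0.635,0,-1],
    [0,0,0.643,0,-1],
    [0,0,0.65,0,-1],
    [0,0,0.65,0,-1]
  ]
}}

```text
time: 33.67
tcp_pos: [0.474, -0.314, 0.1398]
eef_rot: [0.0, -0.013, 1.0, -0.0]
contact_force: [0.5, 0.1, -2.0]
width: 0.0158
grasp_force: 30.0
```

Emit:
{"method": "servo_tool", "body": {
  "series": [
    [0,0,0.007,0,-1],
    [0,0,0.007,0,-1],
    [0,0,0.007,0,-0.6],
    [0,0,0.007,0,-0.35],
    [0,0,0.007,0,-0.35]
  ]
}}

```text
time: 34.3
tcp_pos: [0.474, -0.3141, 0.139]
eef_rot: [-0.0, -0.013, 1.0, -0.0]
contact_force: [0.2, 0.5, 0.4]
width: 0.0304
grasp_force: 0.0
```

Emit:
{"method": "servo_tool", "body": {
  "series": [
    [0,0,-0.3,0,-0.35],
    [0,0,-0.7,0,-0.35],
    [0,0,-1,0,-0.35],
    [0,0,-1,0,-0.35],
    [0,0,-1,0,-0.35]
  ]
}}

```text
time: 34.92
tcp_pos: [0.4738, -0.3138, 0.2385]
eef_rot: [-0.0, -0.013, 1.0, 0.0]
contact_force: [-0.8, 0.1, -1.2]
width: 0.0307
grasp_force: 0.0
```

Run:
```python
from h import *
s=robot.get_state(); print(np.round(s["tcp_pos"],4),s["time"],s["width"],np.round(s["contact_force"],1))
d=robot.grab_frame("wrist"); save(d,"w6"); P=cloud(d); X,Y,Z=P[...,0],P[...,1],P[...,2]
m=(X>.412)&(X<.50)&(Y<-.29)&(Y>-.335);print("light",rect(P,.050,.058,m))
q=P[(X>.402)&(X<.5)&(Y<-.375)&(Y>-.435)&(Z>.03)&(Z<.046)]; print("board",np.linalg.lstsq(np.c_[q[:,:2],np.ones(len(q))],q[:,2],rcond=None)[0],np.median(q[:,2]))
```

```text
[ 0.4738 -0.3138  0.2385] 34.925 0.030746226480537906 [-0.8  0.1 -1.2]
light (array([ 463.7, -314.3]), array([72.6, 15.9]), 1.8, np.float64(53.8), 1873)
board [0.00057041 0.00040613 0.0377173 ] 0.037801890503413094
```

View pics/w6.png

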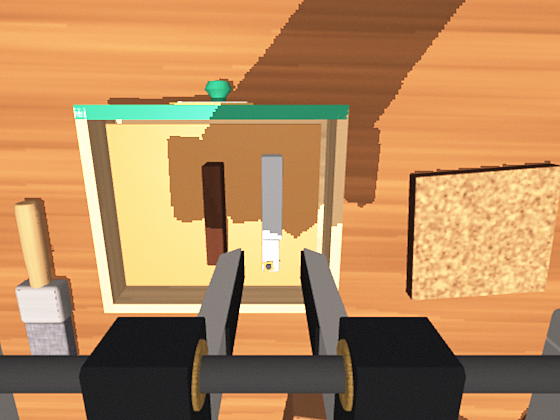

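The picture shows the bright holder at (271, 210), flat on the level separator beside its rib at (214, 213). The gripper is clear of everything, so I'm handing in.

```bash
python3 -c "
from station import robot
print(robot.job_done())"
```

```text
the job is handed in; nothing more can be done
None
```

I handed the job in at about 35 s of the 69 s allowed: both black holders are on the drawer floor, the separator is level on them, and the bright holder is flat beside its rib. I saw no drops or bumps, but I took no final picture of the reject and the other bench items, and the hand-in returned no verdict.

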